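# Stamp a hand-cut soap bar

## Task

Take the brass soap stamp out of its wooden caddy, set it down gently on the middle of the swirled soap bar on the stamping board, long side along the bar, and press straight down with steady, firm force for about a second so that its mark is sunk about 2.5 mm deep. Lift it straight off without dragging, leaving the bar where it lies, and set the stamp gently back, standing face down in its caddy. Leave everything else as it is.

Things in the scene. Friction and masses are not known exactly. Their poses are not given: they have to be found in the camera images.
- stamp: The soap stamp, about 160 g, 72 mm tall, standing face down in the caddy: a brass die 44 mm (its x) by 30 mm (its y) by 8 mm thick, above it a dark wooden grip, 40 mm (x) by 20 mm (y), with upright flat faces from 14 to 72 mm above the die face. Origin in the middle of the die face (underside), z up the grip. Half a turn gives the same mark.
- stamp_face (a point): The middle of the stamp's working face (the stamp's origin).
- stamp_grip (a point): The middle of the grip, 50 mm above the die face: a good place to hold it, pads on the two broad faces (20 mm apart, closing along the stamp's y).
- bar: The cream bar with red and yellow swirls to be stamped, 86 mm (its x) by 60 mm (its y), about 170 g, lying loose on the stamping board. Origin in the middle of its underside, z up. Cut by hand: anything from 22 to 36 mm thick, and this pose does not tell how thick. The mark belongs in the middle of its upper face; the die sinks in only within about 6 mm of the middle.
- imprint (a joint): Depth of the mark in the middle of the bar, in m: 0 on the fresh face, growing as the stamp sinks in, staying when it is lifted. Stiff soap: pressed slowly with the flat die it begins to give at about 10 N, then takes about 2.5 N more for each mm of depth (about 16 N for 2.5 mm).
- jig: The stamping board under the bar, wood, fixed to the bench: 170 mm (x) by 130 mm (y), top 15 mm above the bench, with an L-shaped corner stop 12 mm high on its +x and +y sides just beyond the bar. Origin in the middle of its underside.
- caddy: The stamp's caddy, an open wooden box fixed to the bench: outside 68 mm (x) by 54 mm (y) by 18 mm high; inside 54 by 40 mm, with a cork floor 8 mm above the bench on which the stamp's face rests. Origin in the middle of its underside, z up. The stamp stands in it with its x along the caddy's x.
- bar_done: Bystander: a cream bar already stamped, 86 x 60 x 26.5 mm, on the slatted curing board. Origin in the middle of its underside.
- bar_green: Bystander: a pale green speckled bar, 86 x 60 x 28 mm, on the slatted curing board. Origin in the middle of its underside.
- curing_board: The slatted wooden curing board, fixed, 130 mm (x) by 240 mm (y), top 18 mm above the bench. Origin in the middle of its underside.
- oil: Bystander: an amber oil bottle, 42 mm across, 95 mm tall, upright. Origin in the middle of its underside.
- scraper: Bystander: a bench scraper lying flat, steel blade and wooden back, 117 x 100 x 23 mm.
There are look-alikes about, which are no part of the job. What is shaped like the caddy but black or blue is not meant.

How it is judged (in metres and radians):
On the way, in this order (a step that is already met when the one before it is completed fails the run):
1. the stamp is lifted out of its caddy (face more than 30 mm above the caddy's underside) (z of stamp_face in the frame of caddy above 0.03 m), for 0.1 s.
2. pressed squarely and held 0.5 s: mark 1.5 to 3.5 mm deep, over 5 N, within 5 mm of the bar's middle, long side within 5 degrees of the bar's, upright within 3.5 degrees (value of joint imprint between 0.0015 and 0.0035 m and contact force between stamp and bar above 5 N and horizontal distance between stamp_face and bar below 0.005 m and angle between the x axis of stamp and the x axis of bar, either way round below 0.087 rad and angle between stamp's own z axis and vertical below 0.06 rad), for 0.5 s.
3. the stamp is lifted clear of the bar (face more than 50 mm above the bar's underside, touching it no more) (contact force between stamp and bar below 0.05 N and z of stamp_face in the frame of bar above 0.05 m), for 0.1 s.
At the end, for the whole second after the job is handed in: The mark in the bar is 1.5 to 3.5 mm deep, the bar lies within 5 mm of where it was, and the stamp stands upright (within 4.5 degrees), face down on the floor of its caddy, let go and at rest (value of joint imprint between 0.0015 and 0.0035 m and horizontal distance between stamp_face and caddy below 0.01 m and z of stamp_face in the frame of caddy below 0.011 m and angle between stamp's own z axis and vertical below 0.08 rad and linear speed of each of stamp, bar below 0.01 m/s and distance of bar from where it was at the start of the episode below 0.005 m); the robot touches nothing.
It fails at once if pressed too hard: the stamp bears on the bar with more than 23 N, or the mark is deeper than 3.5 mm (contact force between stamp and bar above 23 N or value of joint imprint above 0.0035 m).
It fails at once if smeared or struck: bearing on the bar over 2 N and 7 mm off its middle, or over 5 N while moving faster than 80 mm/s or leaning over 8 degrees ((contact force between stamp and bar above 2 N and horizontal distance between stamp_face and bar above 0.007 m) or (contact force between stamp and bar above 5 N and linear speed of stamp above 0.08 m/s) or (contact force between stamp and bar above 5 N and angle between stamp's own z axis and vertical above 0.14 rad)).
It fails at once if the bar is pushed more than 5 mm, or the robot itself touches it (distance of bar from where it was at the start of the episode above 0.005 m or contact force between any of the arm, the fingers and bar above 1 N).
It fails at once if the stamp is dropped (moves faster than 0.4 m/s out of the fingers) (contact force between the fingers and stamp below 0.05 N and linear speed of stamp above 0.4 m/s).
It fails at once if another bar, the bottle or the scraper is moved more than 20 mm (distance of any of bar_done, bar_green, oil, scraper from where it was at the start of the episode above 0.02 m).
It also fails if it takes over 62 s, if anything falls off the work surface, if the arm or the gripper's body presses on something with over 40 N, if the wrist force passes 120 N, or if a joint passes its speed limit or range.

## Robot

A 7-joint arm with a two-finger parallel gripper is mounted at the origin on the work surface. World frame = base frame: x ahead of the robot, y to its left, z up, the work surface at z = 0. Lengths are in mm, angles in rad, forces in N, time in s.
With the tool pointing down it reaches from about 400 to 900 mm from the base axis. Payload 5.5 kg.
Tool frame: the origin (TCP) lies between the finger pads; the fingertips stand tip_reach ahead of it and the grasp point (between the pads) lies 3 mm ahead of it (tip_reach is the distance from the TCP to the fingertips, in mm); x points along the fingers, y is the direction in which the jaws open and shut, and the axes are right-handed (so a half turn about x gives the same grasp; the last joint's range is limited). The gripper opens to 92 mm and grips with 3 to 60 N. Pads are 19 mm wide; open, the fingers measure 130 mm over their backs; the gripper's body (75 mm by 190 mm) begins 47 mm behind the grasp point.
Start: joints at [-1.079, 0.501, -0.427, 1.55, 0.221, 1.138, -0.21], TCP at [147.388, 633.069, 248.729] pointing down, gripper open.
Joint ranges: [-2.88, 2.88], [-0.31, 2.03], [-1.54, 1.56], [0.2, 2.42], [-1.41, 4.55], [0.19, 2.02], [-2.57, 2.57]. Speed limits (rad/s): [2.57, 2.57, 3.14, 3.14, 3.14, 3.14, 3.14].

## Interface

Orientations are given as a rotation vector (axis times angle).
In Python, from plant import * gives the robot as it stands.
- The arm moves only by the shell command python3 -m creep 'ROWS' [FORCE]. ROWS is JSON, a list of rows, each a list of 7 numbers: the shift along the tool's x, y, z in m, then the turn, a rotation vector about the tool's x, y, z in rad, then the closure in counts, from 0 (fully open) to 255 (shut). A call has 1 to 8 rows; each row is the pose to reach, as a shift and turn from the pose measured when the call began, along the tool's axes at that moment; what a row does not reach only later rows make up. A row lasts 1/10 s, in which the tool goes at most 50 mm and 8.59 degrees, less where a joint would pass 70% of its speed; a pose out of reach is approached as far as the arm can. A call with a gripper value outside its range is refused whole. The fingers move at their own pace and stop on an object; FORCE is the grip in N (left out, the last holds). Time passes only in rows, so rows that repeat a pose let the fingers close. It gives the time, the measured TCP pose, the force and the opening at its end, in the units of the state.
- read_state(): the state, without advancing time (a new reading comes with each control period).
- capture(name): name is "side" or "top"; returns a dict with "img" (400x640x3 uint8, blue, green, red), "z_map" (400x640 float32, mm along the optical axis (not along the pixel's ray), 0 where there is no reading), "vfov" (degrees; the focal length in pixels is half the picture's height over the tangent of half this angle, whatever the lens; pixels are square), "cx", "cy" (the principal point, pixels), "pose" (4x4, takes a point from camera to world coordinates). Camera axes: x right, y down, z forward; pixel columns grow to the right and rows downward; lengths in mm; the calibration is good to about 2 mm. A picture is of the moment at which its call begins.
- job_done(): hands the job in, once; it reports no verdict.
The state is a dict: "time": time; "joints": joint angles; "joint_velocities": joint speeds; "joint_torque": joint torques, N m; "eef_pos": TCP position; "tool_rot": TCP orientation; "wrist_force": force on the tool from outside, world axes, zero at the start; "torque": the same for the moment, N m; "gripper_width": finger opening in mm.
Only numpy, scipy, OpenCV 4.12 (cv2) and the standard library are available. Lean on these libraries where they do the work, as an engineer would, in place of code of your own. Each camera call takes 0.05 s, during which the arm holds its last target.

## Working session

There is one attempt and no reset: what is moved stays moved. The work goes in short steps, Python scripts to look and compute and a shell command to move; the robot and the scene stay as the last step left them, time stands still between calls to the robot, and variables do not carry over. Pictures are saved under pics/ and viewed, and the job is handed in when it is done.

```bash
ls; mkdir -p pics; python3 - <<'E'
from plant import *
import cv2,numpy as np,pickle
print(read_state())
for n in("side","top"):
    c=capture(n); pickle.dump(c,open(n+"0.pkl","wb")); cv2.imwrite(f"pics/{n}0.png",c["img"]); print(n,c["vfov"],c["cx"],c["cy"],c["pose"].round(3).tolist() if hasattr(c["pose"],"round") else c["pose"])
E
```

```text
pics
{'time': 0.0, 'joints': array([-1.07879478,  0.50184676, -0.42677222,  1.55147161,  0.22081751,
        1.13830831, -0.21030481]), 'joint_velocities': array([-0.00098111,  0.00228005, -0.00059362, -0.00058792,  0.00125773,
        0.00108158,  0.00064265]), 'joint_torque': array([ 1.13464448e-03, -5.66606212e+01, -5.81590980e+00, -2.79114872e+01,
       -6.87610754e-02,  3.10887862e-02,  1.95540538e-04]), 'eef_pos': array([147.33510122, 632.39022237, 247.6683445 ]), 'tool_rot': array([ 0.17806063,  1.56358685, -0.18114056]), 'wrist_force': array([-0.3338445 ,  0.01233558, -0.06027254]), 'torque': array([-0.02844726,  0.02519477, -0.0342664 ]), 'gripper_width': 91.68020855587113}
side 57.93657441729409 313.7330013464541 198.71144382624098 [[0.978, -0.131, 0.161, 406.229], [-0.207, -0.69, 0.694, -775.125], [0.02, -0.712, -0.702, 872.247], [0.0, 0.0, 0.0, 1.0]]
top 44.52054090294674 325.07123695324094 192.6483140392058 [[0.028, -0.983, 0.182, 343.132], [-0.999, -0.031, -0.012, 18.607], [0.017, -0.181, -0.983, 1311.15], [0.0, 0.0, 0.0, 1.0]]
```

View pics/side0.png

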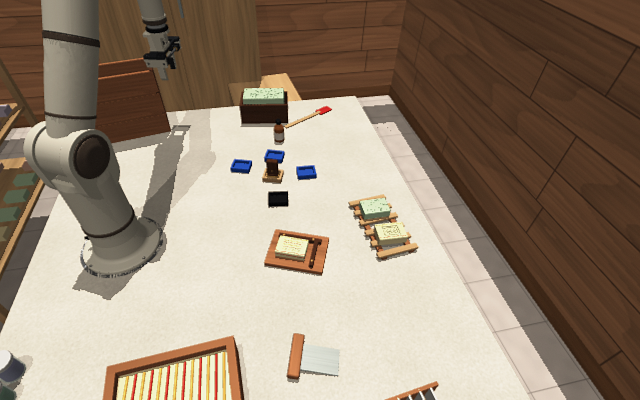

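View pics/top0.png

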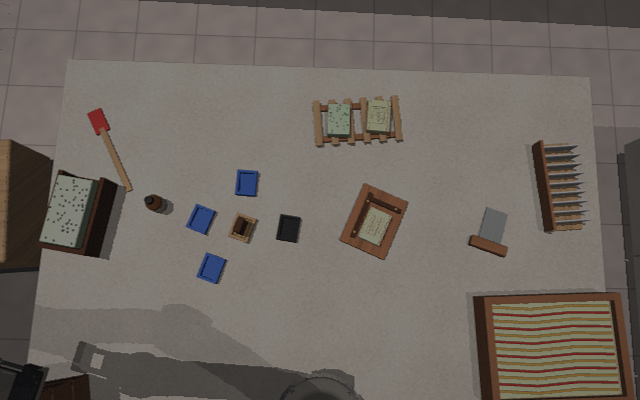

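```bash
python3 - <<'E'
import cv2,numpy as np,pickle
t=pickle.load(open("top0.pkl","rb"))["img"]; s=pickle.load(open("side0.pkl","rb"))["img"]
a=cv2.resize(t[195:260,185:315],(780,390),interpolation=cv2.INTER_CUBIC)
cv2.imwrite("pics/c1.png",a)
b=cv2.resize(t[175:265,330:420],(540,540),interpolation=cv2.INTER_CUBIC)
cv2.imwrite("pics/c2.png",b)
cv2.imwrite("pics/c3.png",cv2.resize(s[140:280,225:345],(514,600),interpolation=cv2.INTER_CUBIC))
E
```

```text
(no output)
```

View pics/c1.png

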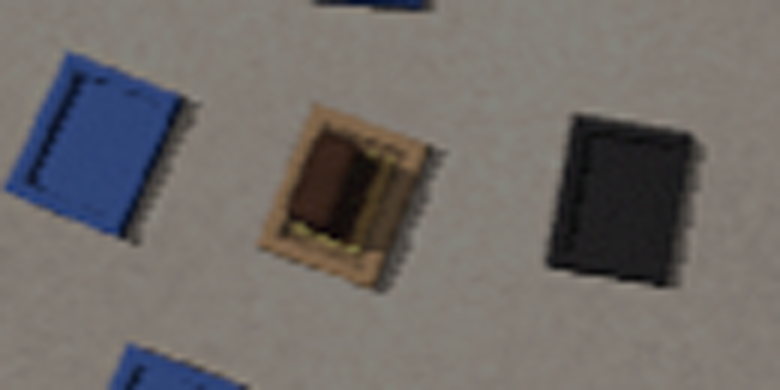

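View pics/c2.png

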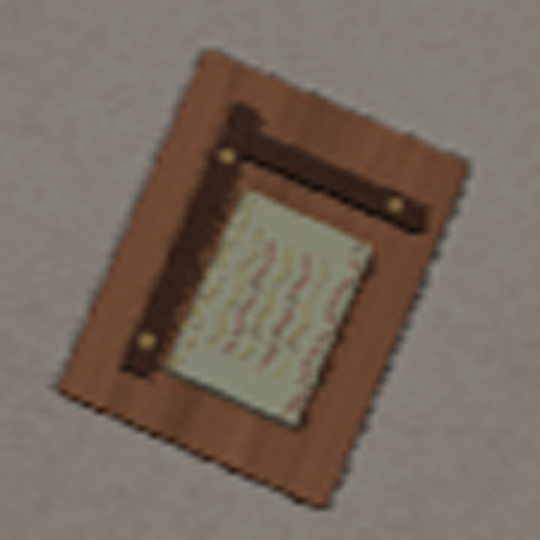

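View pics/c3.png

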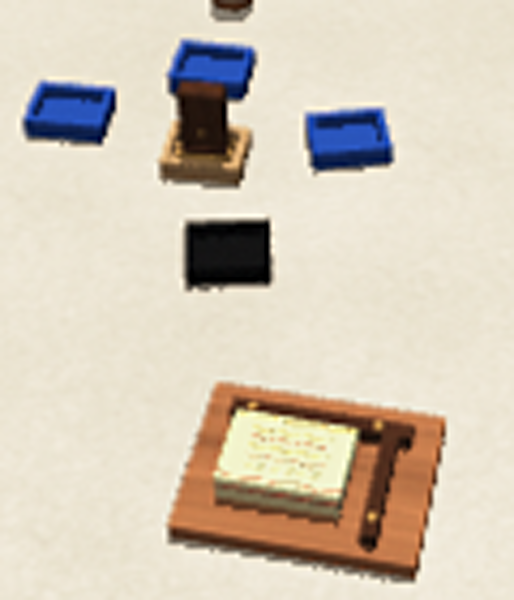

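```bash
cat > h.py <<'E'
import cv2,numpy as np,pickle
def rays(c,uv):
    h,w=c["img"].shape[:2]; f=h/2/np.tan(np.radians(c["vfov"]/2))
    uv=np.asarray(uv,float).reshape(-1,2)
    d=np.c_[(uv[:,0]-c["cx"])/f,(uv[:,1]-c["cy"])/f,np.ones(len(uv))]
    return d
def plane(c,uv,z):
    P=np.array(c["pose"]); d=rays(c,uv)@P[:3,:3].T; o=P[:3,3]
    return o+d*((z-o[2])/d[:,2])[:,None]
def cloud(c):
    h,w=c["img"].shape[:2]; v,u=np.mgrid[:h,:w]
    P=np.array(c["pose"]); d=rays(c,np.c_[u.ravel(),v.ravel()])*c["z_map"].reshape(-1,1)
    return (d@P[:3,:3].T+P[:3,3]).reshape(h,w,3)
E
python3 - <<'E'
from h import *
for n in("top","side"):
    c=pickle.load(open(n+"0.pkl","rb")); X=cloud(c); hsv=cv2.cvtColor(c["img"],cv2.COLOR_BGR2HSV)
    pts={"top":[(377,226),(238,226),(242,228),(270,226),(350,220)],"side":[(293,247),(272,165),(268,192),(280,225),(272,178)]}[n]
    for u,v in pts: print(n,u,v,X[v,u].round(1),hsv[v,u],c["z_map"][v,u])
    # bench offset
    m=(np.abs(X[...,2])<12)&(c["z_map"]>0)&(X[...,0]>450)&(X[...,0]<700)&(abs(X[...,1])<400)
    print("bench z med",np.median(X[m][:,2]),X[m][:,2].std())
E
```

```text
top 377 226 [ 493.7 -135.1   37. ] [ 19  50 128] 1281.9812
top 238 226 [477.6 220.6  83.9] [ 11 135  53] 1228.8517
top 242 228 [474.6 212.8  68. ] [ 4 94 19] 1243.9893
top 270 226 [489.4 148.6   0.5] [ 24  19 131] 1313.8251
top 350 220 [510.3 -65.4  15.1] [ 11 133 109] 1305.7075
bench z med 1.7729002274361392 2.993650616447262
side 293 247 [ 497.6 -134.7   38.9] [ 18  87 229] 1043.9945
side 272 165 [482.5 213.3  66. ] [  9 151  32] 1263.9281
side 268 192 [455.2 129.1  19.2] [ 20  46 134] 1234.0219
side 280 225 [475.6 -11.9   2.2] [ 24  31 232] 1151.3752
side 272 178 [477.7 198.9  18.8] [ 16 129 113] 1286.331
bench z med 1.7036947979004253 2.1198608227482327
```

```bash
cat > m.py <<'E'
from h import *
def rect(p):
    (c,(w,h),a)=cv2.minAreaRect(p[:,:2].astype(np.float32))
    if w<h: w,h,a=h,w,a+90
    return np.round(c,1),round(w,1),round(h,1),round((a+90)%180-90,1)
def big(m,near):
    n,l,st,ce=cv2.connectedComponentsWithStats(m.astype(np.uint8))
    i=min((k for k in range(1,n) if st[k,4]>40),key=lambda k:np.hypot(*(ce[k]-near)))
    mm=(l==i).astype(np.uint8); ct=max(cv2.findContours(mm,0,1)[0],key=cv2.contourArea)
    return mm.astype(bool),ct.reshape(-1,2).astype(float)
E
python3 - <<'E'
from m import *
near={"top":dict(bar=(377,226),grip=(238,226),cad=(242,228),jig=(375,222)),"side":dict(bar=(293,247),grip=(272,165),cad=(272,175),jig=(297,252))}
for n in("top","side"):
    c=pickle.load(open(n+"0.pkl","rb")); X=cloud(c); N=near[n]
    z=X[...,2]; 
    b=(z>1)&(z>0)
    # bar: height >27 within 70mm
    def reg(ctr,r): return np.hypot(X[...,0]-ctr[0],X[...,1]-ctr[1])<r
    hsv=cv2.cvtColor(c["img"],cv2.COLOR_BGR2HSV)
    m=reg((494,-135),75)&(z>31)
    mm,ct=big(m,N["bar"]); e=cv2.erode(mm.astype(np.uint8),np.ones((5,5)))>0
    zb=np.median(z[e]); print(n,"bar z",zb,"n",e.sum(), "rect plane",rect(plane(c,ct,zb)),"cloud med",np.median(X[e],0).round(1), X[mm][:,:2].mean(0))
    j=reg((494,-135),120)&(z>10)&(z<21); ej=cv2.erode(j.astype(np.uint8),np.ones((3,3)))>0
    print(" jig z",np.median(z[ej]))
    mj,cj=big(reg((494,-135),130)&(z>8),N["jig"]); print(" jig rect",rect(plane(c,cj,15)))
    m=reg((478,215),60)&(z>73); mm,ct=big(m,N["grip"]); print(" grip",np.median(z[mm]),mm.sum(),rect(plane(c,ct,80)),X[mm][:,:2].mean(0).round(1))
    m=reg((475,212),60)&(z>10); mm,ct=big(m,N["cad"])
    P=X[mm&(z<24)&(z>14)]; print(" cad",np.median(P[:,2]),rect(P))
    q=reg((475,212),110)&~reg((475,212),65)&(abs(z)<8); print(" bench near",np.median(z[q]))
    q=reg((494,-135),170)&~reg((494,-135),125)&(abs(z)<8); print(" bench near jig",np.median(z[q]))
E
```

```text
top bar z 38.89999820105163 n 411 rect plane (array([ 494.4, -129. ]), 86.7, 60.2, -22.6) cloud med [ 495.4 -127.7   38.9] [ 494.27470697 -128.93031957]
 jig z 16.620887312831314
 jig rect (array([ 510.7, -130.4]), 170.9, 131.9, -22.5)
 grip 80.59402064084395 122 (array([481.7, 219.6]), 39.6, 20.1, -19.8) [481.7 219.8]
 cad 18.91073572703749 (array([482.6, 220.5]), 67.9, 54.6, -18.7)
 bench near 1.4477586777455826
 bench near jig 1.6087975830625965
side bar z 38.580683014084 n 331 rect plane (array([ 494.9, -126. ]), 86.4, 74.9, -22.7) cloud med [ 493.5 -129.2   38.6] [ 493.35683337 -128.94667605]
 jig z 16.5609507777491
 jig rect (array([ 509.5, -129.2]), 170.3, 136.2, -22.4)
 grip 80.35220507250642 55 (array([481.5, 215.7]), 38.5, 27.6, -10.4) [481.9 218.9]
 cad 18.841382953451102 (array([481.5, 220.9]), 67.5, 60.4, -18.2)
 bench near 2.01527674443804
 bench near jig 1.5651448959978893
```

```bash
cat > go.py <<'E'
from plant import *
import numpy as np,sys
from scipy.spatial.transform import Rotation as R
def go(x,y,z,yawy):
    """offset in tool axes to reach TCP xyz pointing down with tool y at yawy deg (or +180)"""
    s=read_state(); r=R.from_rotvec(s["tool_rot"]); M=r.as_matrix()
    best=None
    for k in(0,180):
        a=np.radians(yawy+k); yy=np.array([np.cos(a),np.sin(a),0]); xx=np.array([0,0,-1.]); T=np.c_[xx,yy,np.cross(xx,yy)]
        d=(r.inv()*R.from_matrix(T)).as_rotvec()
        if best is None or np.linalg.norm(d)<np.linalg.norm(best): best=d
    sh=M.T@(np.array([x,y,z])-s["eef_pos"])/1000
    print("t",round(s["time"],2),"pos",s["eef_pos"].round(1),"ydir",np.degrees(np.arctan2(M[1,1],M[0,1])).round(2),"tilt",np.degrees(np.arccos(-M[2,0])).round(2),"w",round(s["gripper_width"],1))
    print("shift",sh.round(4),"turn",best.round(4), "F",s["wrist_force"].round(2),"q",s["joints"].round(2))
if __name__=="__main__": go(*map(float,sys.argv[1:]))
E
python3 go.py 482 219.9 180 71.1
python3 -c "
import plant
print([n for n in dir(plant) if not n.startswith('_')])"; python3 -c "from plant import *;print(tip_reach)"
```

```text
t 0.1 pos [147.3 632.5 247.8] ydir 76.9 tilt 0.1 w 91.7
shift [ 0.0683 -0.3258  0.4195] turn [0.1012 0.     0.0018] F [-1.    0.41  0.5 ] q [-1.08  0.5  -0.43  1.55  0.22  1.14 -0.21]
['MotionError', 'capture', 'job_done', 'read_state', 'tip_reach']
22.0
```

```bash
python3 -m creep '[[0,-0.02,0.03,0,0,0,0],[0.01,-0.05,0.065,0.02,0,0,0],[0.02,-0.08,0.105,0.03,0,0,0],[0.025,-0.11,0.145,0.04,0,0,0],[0.03,-0.14,0.185,0.05,0,0,0],[0.035,-0.17,0.225,0.06,0,0,0],[0.04,-0.2,0.265,0.07,0,0,0],[0.045,-0.22,0.29,0.08,0,0,0]]' 20; python3 go.py 482 219.9 180 71.1
```

```text
time: 0.9
eef_pos: [382.2, 348.7, 202.7]
tool_rot: [0.243, 1.556, -0.248]
wrist_force: [1.2, 0.2, 0.0]
gripper_width: 92.0
t 0.9 pos [382.2 348.7 202.7] ydir 72.08 tilt 0.19 w 92.0
shift [ 0.0231 -0.0918  0.1346] turn [0.0172 0.0011 0.0031] F [1.16 0.23 0.03] q [-0.53  0.31 -0.31  1.93  0.12  0.93  0.36]
```

```bash
python3 -m creep '[[0.005,-0.02,0.03,0,0,0,0],[0.01,-0.045,0.065,0.01,0,0,0],[0.015,-0.065,0.1,0.017,0.001,0.003,0],[0.02,-0.085,0.125,0.017,0.001,0.003,0],[0.023,-0.092,0.1345,0.017,0.001,0.003,0],[0.023,-0.092,0.1345,0.017,0.001,0.003,0],[0.023,-0.092,0.1345,0.017,0.001,0.003,0]]'; python3 - <<'E'
from m import *
from plant import *
for n in("top","side"):
    c=capture(n); pickle.dump(c,open(n+"1.pkl","wb")); cv2.imwrite(f"pics/{n}1.png",cv2.resize(c["img"][100:300,150:450],(750,500)))
E
python3 go.py 482 219.9 61 71.1
```

```text
time: 1.6
eef_pos: [480.8, 221.2, 180.0]
tool_rot: [0.258, 1.556, -0.257]
wrist_force: [-0.1, -0.2, -0.8]
gripper_width: 91.7
t 1.7 pos [480.7 222.  180.3] ydir 71.3 tilt 0.06 w 91.9
shift [ 0.1193 -0.0016  0.002 ] turn [ 0.0035 -0.0006 -0.0008] F [0.41 0.48 0.11] q [-0.29  0.35 -0.23  1.92  0.1   0.88  0.67]
```

View pics/side1.png

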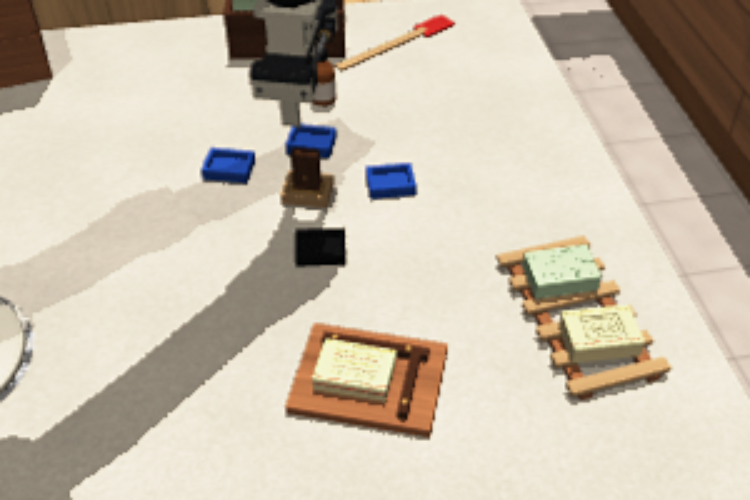

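The gripper hangs over the stamp in the wooden caddy (crop about (307,170); original side view about (272,168)), and the bar lies at crop (355,370). I'll descend.

```bash
python3 -m creep '[[0.03,-0.001,0.001,0.002,0,0,0],[0.06,-0.0015,0.002,0.003,0,0,0],[0.09,-0.0015,0.002,0.003,0,0,0],[0.11,-0.0015,0.002,0.003,0,0,0],[0.119,-0.0015,0.002,0.003,0,0,0],[0.119,-0.0015,0.002,0.003,0,0,0],[0.119,-0.0015,0.002,0.003,0,0,0]]' 20;python3 go.py 482 219.9 61 71.1
```

```text
time: 2.4
eef_pos: [482.3, 221.1, 62.1]
tool_rot: [0.259, 1.555, -0.256]
wrist_force: [0.5, 1.2, 0.7]
gripper_width: 91.5
t 2.4 pos [482.3 221.1  62.1] ydir 71.2 tilt 0.11 w 91.5
shift [ 0.0011 -0.0012  0.0001] turn [ 0.0017  0.     -0.0019] F [0.48 1.2  0.66] q [-0.32  0.53 -0.2   1.98  0.16  0.64  0.62]
```

```bash
python3 -m creep '[[0,0,0,0,0,0,120],[0,0,0,0,0,0,220],[0,0,0,0,0,0,255],[0,0,0,0,0,0,255],[0,0,0,0,0,0,255],[0,0,0,0,0,0,255],[0,0,0,0,0,0,255],[0,0,0,0,0,0,255]]' 45;python3 go.py 482 219.9 61 71.1
```

```text
time: 3.2
eef_pos: [482.3, 221.1, 62.1]
tool_rot: [0.259, 1.555, -0.256]
wrist_force: [0.5, 0.3, -0.0]
gripper_width: 32.4
t 3.2 pos [482.3 221.1  62.1] ydir 71.19 tilt 0.1 w 32.4
shift [ 0.0011 -0.0012  0.0001] turn [ 0.0017 -0.     -0.0018] F [ 0.49  0.27 -0.02] q [-0.32  0.53 -0.2   1.98  0.16  0.64  0.62]
```

```bash
python3 -m creep '[[0,0,0,0,0,0,255],[0,0,0,0,0,0,255],[0,0,0,0,0,0,255],[0,0,0,0,0,0,255]]' 45;python3 go.py 482 219.9 61 71.1
```

```text
time: 3.6
eef_pos: [482.2, 221.0, 62.0]
tool_rot: [0.259, 1.555, -0.256]
wrist_force: [0.5, 0.4, -0.7]
gripper_width: 19.6
t 3.6 pos [482.2 221.   62. ] ydir 71.2 tilt 0.1 w 19.6
shift [ 0.001  -0.0012  0.0001] turn [ 0.0017 -0.0001 -0.0017] F [ 0.48  0.39 -0.67] q [-0.32  0.53 -0.2   1.98  0.16  0.64  0.62]
```

```bash
python3 -m creep '[[-0.005,0,0,0,0,0,255],[-0.02,0,0,0,0,0,255],[-0.05,0,0,0,0,0,255],[-0.08,0,0,0,0,0,255],[-0.1,0,0,0,0,0,255],[-0.1,0,0,0,0,0,255],[-0.1,0,0,0,0,0,255]]';python3 - <<'E'
from m import *
from plant import *
for n in("top","side"):
    c=capture(n); pickle.dump(c,open(n+"2.pkl","wb")); cv2.imwrite(f"pics/{n}2.png",cv2.resize(c["img"][100:200,210:330],(720,600)))
E
python3 go.py 494.3 -129 140 67.4
```

```text
time: 4.3
eef_pos: [482.1, 220.8, 162.1]
tool_rot: [0.259, 1.555, -0.256]
wrist_force: [0.3, 0.1, -1.5]
gripper_width: 19.8
t 4.4 pos [481.2 220.3 160.8] ydir 71.19 tilt 0.1 w 20.0
shift [ 0.0205 -0.3264  0.125 ] turn [ 0.0662 -0.0018  0.0001] F [-0.7   0.16 -1.73] q [-0.29  0.38 -0.23  1.94  0.11  0.84  0.66]
```

View pics/side2.png

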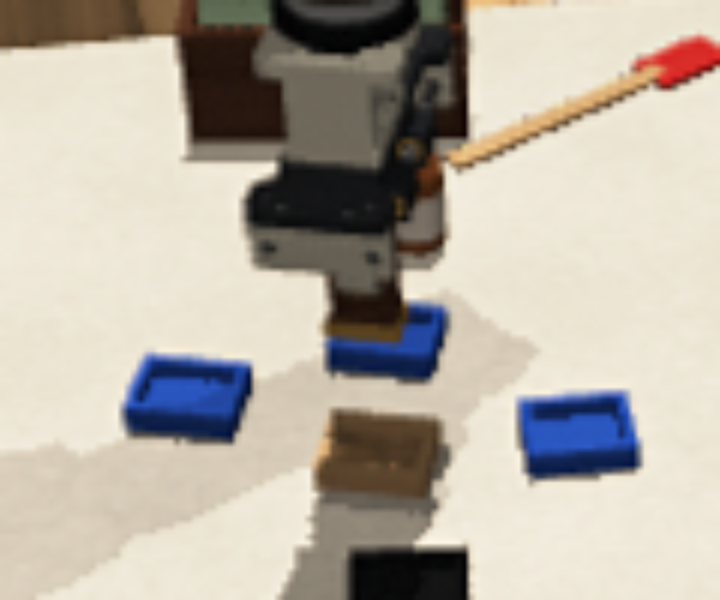

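Stamp is held upright (brass die at crop (367,325)), caddy is empty. I'll move over the bar.

```bash
python3 -m creep '[[0,-0.02,0.008,0.01,0,0,255],[0,-0.06,0.023,0.02,0,0,255],[0,-0.1,0.038,0.03,0,0,255],[0,-0.145,0.055,0.045,0,0,255],[0,-0.19,0.073,0.055,0,0,255],[0,-0.235,0.09,0.064,-0.001,0,255],[0.005,-0.275,0.105,0.064,-0.001,0,255],[0.01,-0.305,0.117,0.064,-0.001,0,255]]';python3 go.py 494.3 -129 140 67.5
```

```text
time: 5.2
eef_pos: [492.3, -109.4, 149.2]
tool_rot: [0.309, 1.551, -0.311]
wrist_force: [0.9, 0.0, -0.8]
gripper_width: 20.1
t 5.2 pos [ 492.3 -109.4  149.2] ydir 67.37 tilt 0.18 w 20.1
shift [ 0.0092 -0.0173  0.0094] turn [-0.0023 -0.0027  0.0015] F [ 0.88  0.03 -0.79] q [ 0.24  0.35 -0.08  2.01  0.04  0.79  1.3 ]
```

```bash
python3 -m creep '[[0.009,-0.01,0.006,-0.002,-0.002,0.001,255],[0.009,-0.017,0.0094,-0.002,-0.002,0.001,255],[0.009,-0.0173,0.0094,-0.002,-0.002,0.001,255],[0.009,-0.0173,0.0094,-0.002,-0.002,0.001,255],[0.009,-0.0173,0.0094,-0.002,-0.002,0.001,255]]';python3 - <<'E'
from m import *
from plant import *
for n,(x0,y0) in(("top",(330,180)),("side",(240,180))):
    c=capture(n); pickle.dump(c,open(n+"3.pkl","wb")); cv2.imwrite(f"pics/{n}3.png",cv2.resize(c["img"][y0:y0+100,x0:x0+120],(720,600),interpolation=cv2.INTER_CUBIC))
E
python3 go.py 494.3 -129 100 67.5
```

```text
time: 5.7
eef_pos: [494.7, -126.9, 140.3]
tool_rot: [0.306, 1.55, -0.306]
wrist_force: [0.7, -0.6, -1.1]
gripper_width: 19.8
t 5.8 pos [ 494.6 -127.5  140.4] ydir 67.62 tilt 0.02 w 19.8
shift [ 0.0404 -0.0015  0.0003] turn [ 0.0021 -0.0004 -0.    ] F [-0.46 -0.53 -0.55] q [ 0.26  0.37 -0.08  2.    0.04  0.78  1.34]
```

View pics/side3.png

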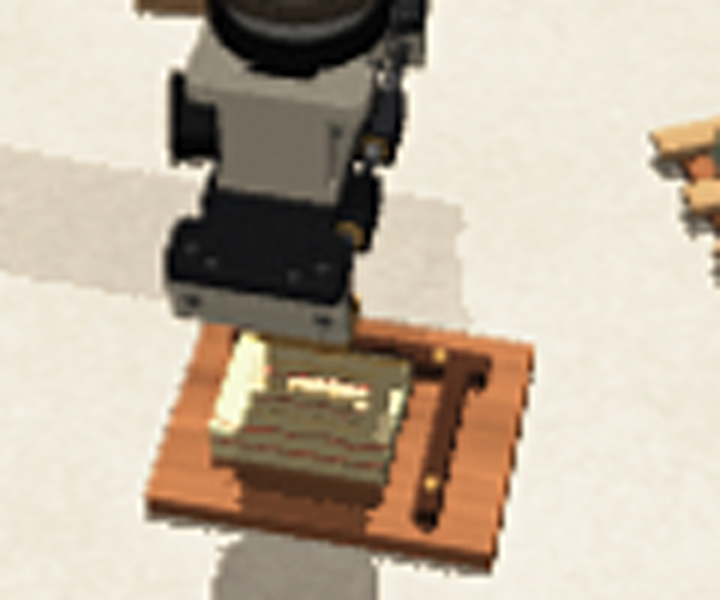

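View pics/top3.png

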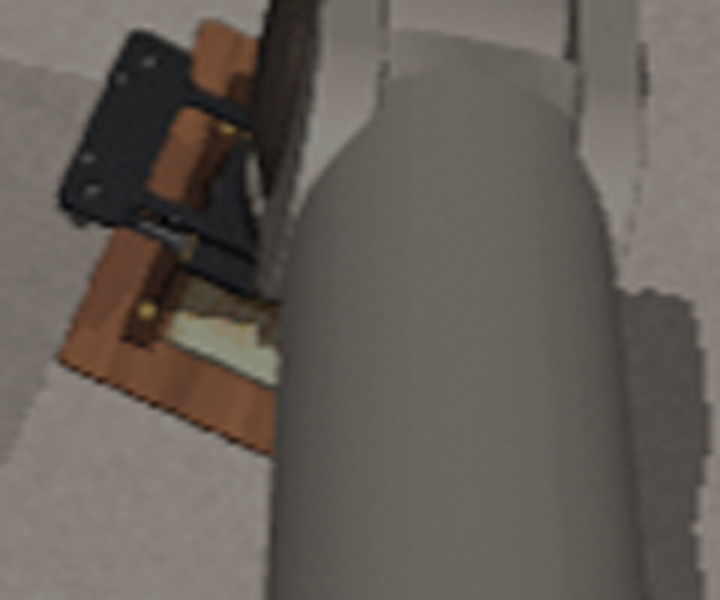

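The die is hidden behind the gripper body in both views. The bar (side crop (310,420)) is untouched and square with the gripper. I'll rely on the calibrated positions and use force feedback for height.

```bash
python3 -m creep '[[0.005,-0.001,0,0.002,0,0,255],[0.015,-0.001,0,0.002,0,0,255],[0.025,-0.001,0,0.002,0,0,255],[0.035,-0.001,0,0.002,0,0,255],[0.04,-0.001,0,0.002,0,0,255],[0.04,-0.001,0,0.002,0,0,255],[0.04,-0.001,0,0.002,0,0,255]]' 55;python3 go.py 494.5 -128.5 100 67.5
for i in 1 2 3; do python3 -m creep '[[0,0,0,0,0,0,255]]' | tr '\n' ' '; echo; done
```

```text
time: 6.5
eef_pos: [494.3, -128.4, 100.3]
tool_rot: [0.308, 1.549, -0.308]
wrist_force: [0.6, -0.4, -1.5]
gripper_width: 19.9
t 6.5 pos [ 494.3 -128.4  100.3] ydir 67.5 tilt 0.04 w 19.9
shift [0.0003 0.     0.0002] turn [ 0.0001 -0.0007  0.    ] F [ 0.62 -0.41 -1.55] q [ 0.26  0.43 -0.07  2.02  0.05  0.69  1.34]
time: 6.6 eef_pos: [494.6, -128.5, 100.6] tool_rot: [0.308, 1.549, -0.308] wrist_force: [-0.0, -0.2, -1.1] gripper_width: 19.5 
time: 6.7 eef_pos: [494.9, -128.7, 100.9] tool_rot: [0.308, 1.548, -0.308] wrist_force: [-0.4, 0.1, -0.8] gripper_width: 19.9 
time: 6.8 eef_pos: [495.2, -128.8, 101.3] tool_rot: [0.308, 1.547, -0.308] wrist_force: [0.1, 0.4, -1.4] gripper_width: 20.1
```

```bash
python3 go.py 494.5 -128.5 91.3 67.5; python3 - <<'E'
from m import *
from plant import *
c=capture("side"); cv2.imwrite("pics/side4.png",cv2.resize(c["img"][190:290,240:360],(720,600),interpolation=cv2.INTER_CUBIC))
E
```

```text
t 6.8 pos [ 495.2 -128.8  101.3] ydir 67.49 tilt 0.09 w 20.1
shift [ 0.01   -0.     -0.0008] turn [-0.0002  0.0016 -0.0004] F [ 0.1   0.37 -1.36] q [ 0.26  0.43 -0.07  2.02  0.05  0.69  1.34]
```

View pics/side4.png

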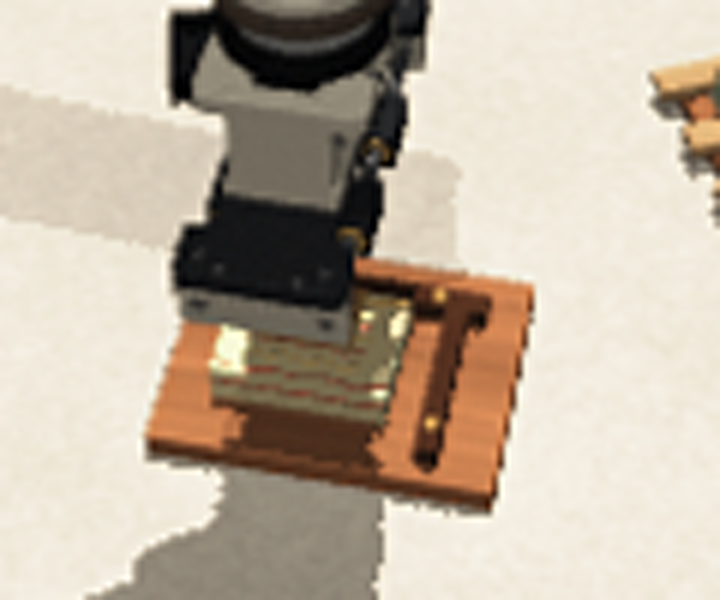

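```bash
python3 -m creep '[[0.001,0,-0.0008,0,0.0016,0,255],[0.0025,0,-0.0008,0,0.0016,0,255],[0.004,0,-0.0008,0,0.0016,0,255],[0.0055,0,-0.0008,0,0.0016,0,255],[0.007,0,-0.0008,0,0.0016,0,255],[0.007,0,-0.0008,0,0.0016,0,255]]';python3 go.py 494.5 -128.5 91.3 67.5
```

```text
time: 7.45
eef_pos: [494.3, -128.4, 94.0]
tool_rot: [0.309, 1.549, -0.308]
wrist_force: [-0.2, -0.7, -1.9]
gripper_width: 19.9
t 7.45 pos [ 494.3 -128.4   94. ] ydir 67.49 tilt 0.04 w 19.9
shift [ 0.0027 -0.      0.0002] turn [-0.0002 -0.0006 -0.0003] F [-0.17 -0.73 -1.92] q [ 0.26  0.44 -0.07  2.02  0.05  0.68  1.34]
```

```bash
python3 -m creep '[[0.0005,0,0,0,0,0,255],[0.001,0,0,0,0,0,255],[0.0015,0,0,0,0,0,255],[0.002,0,0,0,0,0,255],[0.0025,0,0,0,0,0,255],[0.0025,0,0,0,0,0,255]]';python3 go.py 494.5 -128.5 91.3 67.5
```

```text
time: 8.05
eef_pos: [494.3, -128.4, 91.4]
tool_rot: [0.308, 1.549, -0.308]
wrist_force: [-0.1, -0.6, -1.5]
gripper_width: 19.9
t 8.05 pos [ 494.3 -128.4   91.4] ydir 67.49 tilt 0.04 w 19.9
shift [ 0.0001 -0.      0.0003] turn [-0.0002 -0.0006 -0.0002] F [-0.15 -0.58 -1.46] q [ 0.26  0.45 -0.07  2.02  0.05  0.67  1.34]
```

```bash
python3 -m creep '[[0.0005,0,0,0,0,0,255],[0.001,0,0,0,0,0,255],[0.001,0,0,0,0,0,255]]';python3 go.py 494.5 -128.5 91.3 67.5
```

```text
time: 8.35
eef_pos: [494.4, -128.4, 91.0]
tool_rot: [0.309, 1.549, -0.308]
wrist_force: [-2.3, 0.6, 4.9]
gripper_width: 19.7
t 8.35 pos [ 494.4 -128.4   91. ] ydir 67.49 tilt 0.03 w 19.7
shift [-0.0003 -0.      0.0001] turn [-0.0002 -0.0004 -0.0003] F [-2.32  0.62  4.88] q [ 0.26  0.45 -0.07  2.02  0.05  0.67  1.34]
```

```bash
python3 -m creep '[[0.0005,0,0,0,0,0,255],[0.001,0,0,0,0,0,255],[0.0015,0,0,0,0,0,255],[0.002,0,0,0,0,0,255],[0.002,0,0,0,0,0,255]]';python3 go.py 494.5 -128.5 91.3 67.5
```

```text
time: 8.85
eef_pos: [494.4, -128.4, 89.9]
tool_rot: [0.308, 1.549, -0.308]
wrist_force: [-3.2, 0.4, 9.8]
gripper_width: 19.9
t 8.85 pos [ 494.4 -128.4   89.9] ydir 67.49 tilt 0.02 w 19.9
shift [-0.0014 -0.0001  0.0001] turn [-0.0002 -0.0003 -0.0002] F [-3.16  0.42  9.82] q [ 0.26  0.45 -0.07  2.02  0.05  0.67  1.34]
```

```bash
python3 -m creep '[[0.001,0,0,0,0,0,255],[0.0015,0,0,0,0,0,255],[0.002,0,0,0,0,0,255],[0.0025,0,0,0,0,0,255],[0.003,0,0,0,0,0,255],[0.003,0,0,0,0,0,255],[0.003,0,0,0,0,0,255],[0.003,0,0,0,0,0,255]]';python3 go.py 494.5 -128.5 91.3 67.5
```

```text
time: 9.65
eef_pos: [494.5, -128.4, 88.3]
tool_rot: [0.308, 1.549, -0.308]
wrist_force: [-5.0, 0.9, 14.7]
gripper_width: 19.7
t 9.65 pos [ 494.5 -128.4   88.3] ydir 67.49 tilt 0.01 w 19.7
shift [-0.003 -0.     0.   ] turn [-0.0002 -0.0002 -0.0001] F [-4.97  0.9  14.71] q [ 0.26  0.45 -0.07  2.03  0.05  0.66  1.33]
```

```bash
python3 -m creep '[[0.0013,0,0,0,0,0,255],[0.0013,0,0,0,0,0,255],[0.0013,0,0,0,0,0,255],[0.0013,0,0,0,0,0,255],[0.0013,0,0,0,0,0,255],[0.0013,0,0,0,0,0,255],[0.0013,0,0,0,0,0,255],[0.0013,0,0,0,0,0,255]]';python3 go.py 494.5 -128.5 91.3 67.5
```

```text
time: 10.45
eef_pos: [494.4, -128.4, 88.2]
tool_rot: [0.308, 1.549, -0.308]
wrist_force: [-5.0, 1.1, 14.0]
gripper_width: 19.9
t 10.45 pos [ 494.4 -128.4   88.2] ydir 67.48 tilt 0.01 w 19.9
shift [-0.0031 -0.      0.0001] turn [-0.0003 -0.0002  0.0001] F [-4.97  1.11 13.96] q [ 0.26  0.45 -0.07  2.03  0.05  0.66  1.33]
```

```bash
python3 -m creep '[[-0.001,0,0,0,0,0,255],[-0.002,0,0,0,0,0,255],[-0.004,0,0,0,0,0,255],[-0.008,0,0,0,0,0,255],[-0.02,0,0,0,0,0,255],[-0.04,0,0,0,0,0,255],[-0.07,0,0,0,0,0,255],[-0.08,0,0,0,0,0,255]]';python3 go.py 494.5 -128.5 166 67.5
```

```text
time: 11.25
eef_pos: [496.4, -128.8, 171.6]
tool_rot: [0.308, 1.544, -0.308]
wrist_force: [1.2, -0.6, -0.8]
gripper_width: 20.0
t 11.25 pos [ 496.4 -128.8  171.6] ydir 67.48 tilt 0.28 w 20.0
shift [ 0.0055 -0.0004 -0.0019] turn [-0.0003  0.0049 -0.0008] F [ 1.2  -0.56 -0.82] q [ 0.27  0.32 -0.08  1.98  0.03  0.84  1.35]
```

```bash
python3 -m creep '[[0,0,0,0,0,0,255],[0,0,0,0,0,0,255]]'; python3 go.py 482.2 221.0 162 71.2
```

```text
time: 11.45
eef_pos: [496.6, -128.9, 171.7]
tool_rot: [0.308, 1.543, -0.308]
wrist_force: [-0.2, -0.1, -1.8]
gripper_width: 19.8
t 11.45 pos [ 496.6 -128.9  171.7] ydir 67.47 tilt 0.34 w 19.8
shift [ 0.0092  0.3177 -0.1474] turn [-0.0651  0.0059 -0.0008] F [-0.24 -0.15 -1.77] q [ 0.27  0.32 -0.08  1.98  0.03  0.84  1.35]
```

```bash
python3 -m creep '[[0,0.025,-0.012,-0.01,0.003,0,255],[0.002,0.065,-0.03,-0.02,0.006,0,255],[0.004,0.105,-0.048,-0.03,0.006,0,255],[0.006,0.15,-0.069,-0.04,0.006,0,255],[0.007,0.195,-0.09,-0.05,0.006,0,255],[0.008,0.235,-0.108,-0.06,0.006,0,255],[0.009,0.27,-0.125,-0.065,0.006,0,255],[0.009,0.295,-0.137,-0.065,0.006,0,255]]'; python3 go.py 482.2 221.0 110 71.2
```

```text
time: 12.25
eef_pos: [481.3, 199.2, 160.6]
tool_rot: [0.255, 1.558, -0.254]
wrist_force: [-0.1, 0.1, -1.2]
gripper_width: 19.7
t 12.25 pos [481.3 199.2 160.6] ydir 71.39 tilt 0.16 w 19.7
shift [ 0.0507  0.021  -0.0059] turn [ 0.0034 -0.0028 -0.0002] F [-0.06  0.08 -1.16] q [-0.25  0.36 -0.23  1.96  0.11  0.84  0.71]
```

```bash
python3 -m creep '[[0.002,0.012,-0.004,0.003,-0.002,0,255],[0.01,0.021,-0.006,0.003,-0.002,0,255],[0.025,0.021,-0.006,0.003,-0.002,0,255],[0.04,0.021,-0.006,0.003,-0.002,0,255],[0.05,0.021,-0.006,0.003,-0.002,0,255],[0.05,0.021,-0.006,0.003,-0.002,0,255],[0.05,0.021,-0.006,0.003,-0.002,0,255]]'; python3 - <<'E'
from m import *
from plant import *
for n,(x0,y0) in(("top",(185,175)),("side",(210,100))):
    c=capture(n); pickle.dump(c,open(n+"5.pkl","wb")); cv2.imwrite(f"pics/{n}5.png",cv2.resize(c["img"][y0:y0+100,x0:x0+120],(720,600),interpolation=cv2.INTER_CUBIC))
    if n=="side": cv2.imwrite("pics/bar5.png",cv2.resize(c["img"][220:280,255:335],(800,600),interpolation=cv2.INTER_CUBIC))
E
python3 go.py 482.2 221.0 62 71.2
```

```text
time: 12.95
eef_pos: [482.1, 220.5, 110.2]
tool_rot: [0.258, 1.557, -0.258]
wrist_force: [0.7, -0.4, -1.8]
gripper_width: 19.9
t 13.05 pos [482.7 221.  111.1] ydir 71.2 tilt 0.05 w 19.8
shift [ 0.0491 -0.0002 -0.0004] turn [-0.0001 -0.0001 -0.0008] F [ 0.59  0.77 -1.21] q [-0.3   0.45 -0.22  1.96  0.14  0.74  0.64]
```

View pics/side5.png

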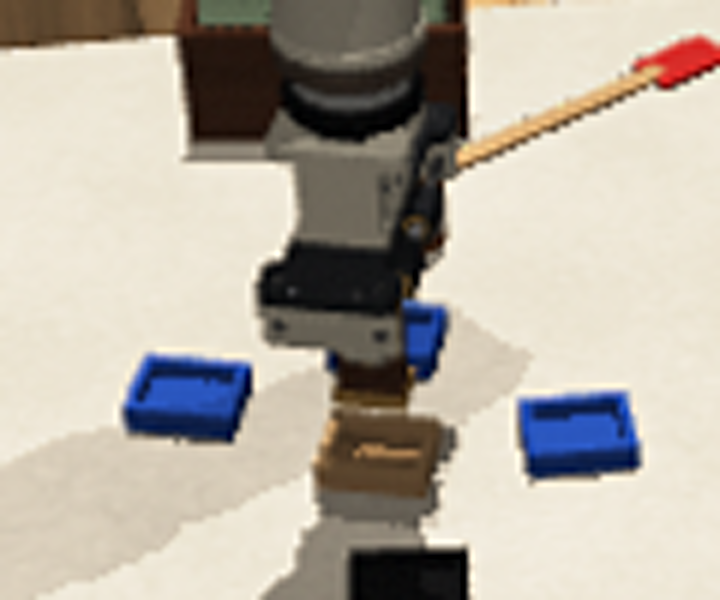

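View pics/bar5.png

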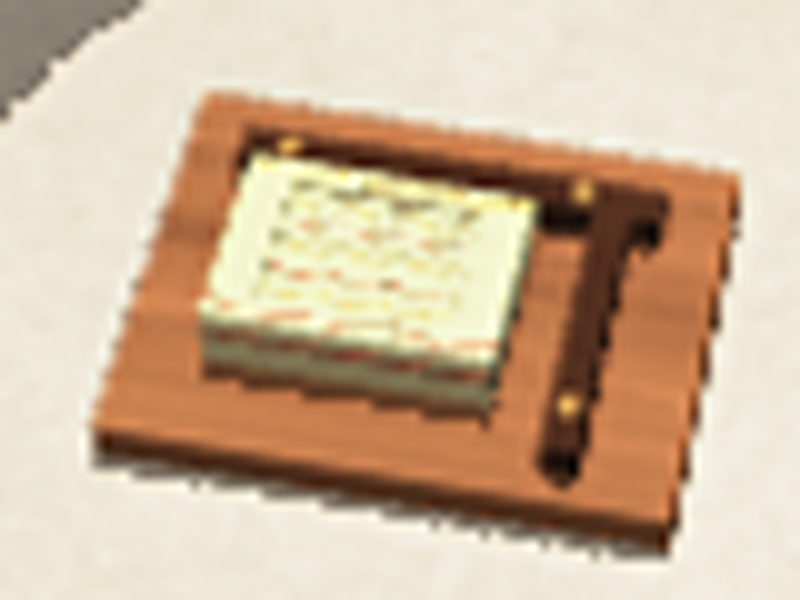

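The side view shows the stamp over the empty caddy, brass at crop (372,395). The bar is in place with a centred mark, crop (375,245). I'll lower it now.

```bash
python3 -m creep '[[0.008,0,0,0,0,0,255],[0.018,0,0,0,0,0,255],[0.028,0,0,0,0,0,255],[0.036,0,0,0,0,0,255],[0.042,0,0,0,0,0,255],[0.046,0,0,0,0,0,255],[0.047,0,0,0,0,0,255],[0.047,0,0,0,0,0,255]]'; python3 go.py 482.2 221.0 62 71.2
```

```text
time: 13.85
eef_pos: [482.7, 221.1, 64.1]
tool_rot: [0.258, 1.555, -0.257]
wrist_force: [0.4, -0.3, -2.1]
gripper_width: 19.7
t 13.85 pos [482.7 221.1  64.1] ydir 71.2 tilt 0.05 w 19.7
shift [ 0.0021 -0.0003 -0.0005] turn [-0.0001 -0.0002 -0.0008] F [ 0.39 -0.32 -2.06] q [-0.31  0.53 -0.21  1.98  0.17  0.65  0.61]
```

```bash
python3 -m creep '[[0.0005,0,-0.0005,0,0,0,255],[0.001,0,-0.0005,0,0,0,255],[0.0015,0,-0.0005,0,0,0,255],[0.002,0,-0.0005,0,0,0,255],[0.002,0,-0.0005,0,0,0,255]]'; python3 go.py 482.2 221.0 62 71.2
```

```text
time: 14.35
eef_pos: [482.2, 221.2, 62.0]
tool_rot: [0.258, 1.555, -0.257]
wrist_force: [0.3, 0.2, -1.7]
gripper_width: 19.4
t 14.35 pos [482.2 221.2  62. ] ydir 71.19 tilt 0.05 w 19.4
shift [ 0.     -0.0002  0.    ] turn [-0.0001 -0.0002 -0.0008] F [ 0.3   0.23 -1.68] q [-0.31  0.53 -0.2   1.98  0.17  0.64  0.61]
```

```bash
python3 -m creep '[[0.0005,0,0,0,0,0,255],[0.001,0,0,0,0,0,255],[0.001,0,0,0,0,0,255]]'; python3 go.py 482.2 221.0 62 71.2
```

```text
time: 14.65
eef_pos: [482.3, 221.3, 62.0]
tool_rot: [0.258, 1.555, -0.257]
wrist_force: [-3.8, -1.1, 8.4]
gripper_width: 19.8
t 14.65 pos [482.3 221.3  62. ] ydir 71.2 tilt 0.04 w 19.8
shift [ 0.     -0.0003 -0.    ] turn [-0.0001  0.0001 -0.0007] F [-3.76 -1.06  8.39] q [-0.31  0.53 -0.2   1.98  0.17  0.64  0.61]
```

```bash
python3 -m creep '[[0,0,0,0,0,0,255],[0,0,0,0,0,0,200],[0,0,0,0,0,0,190],[0,0,0,0,0,0,180],[0,0,0,0,0,0,160],[0,0,0,0,0,0,120],[0,0,0,0,0,0,100],[0,0,0,0,0,0,100]]' 10; python3 go.py 482.2 221.0 62 71.2
```

```text
time: 15.45
eef_pos: [482.3, 221.2, 62.0]
tool_rot: [0.258, 1.555, -0.257]
wrist_force: [-0.9, 1.1, 0.1]
gripper_width: 52.7
t 15.45 pos [482.3 221.2  62. ] ydir 71.19 tilt 0.04 w 52.7
shift [ 0.     -0.0002 -0.0001] turn [-0.0002  0.0002 -0.0007] F [-0.86  1.11  0.13] q [-0.31  0.53 -0.2   1.98  0.17  0.64  0.61]
```

```bash
python3 -m creep '[[-0.01,0,0,0,0,0,100],[-0.03,0,0,0,0,0,100],[-0.06,0,0,0,0,0,100],[-0.1,0,0,0,0,0,100],[-0.14,0,0,0,0,0,100],[-0.18,0,0,0,0,0,100],[-0.2,0,0,0,0,0,100],[-0.2,0,0,0,0,0,100]]'; python3 -m creep '[[0,0.04,-0.02,0,0,0,100],[0,0.08,-0.04,0,0,0,100],[0,0.12,-0.07,0,0,0,100],[0,0.16,-0.1,0,0,0,100],[0,0.19,-0.13,0,0,0,100],[0,0.19,-0.13,0,0,0,100]]';python3 - <<'E'
from m import *
from plant import *
near={"top":((377,226),(238,226)),"side":((293,247),(272,165))}
for n,(x0,y0) in(("top",(185,175)),("side",(210,110))):
    c=capture(n); X=cloud(c); z=X[...,2]
    cv2.imwrite(f"pics/{n}6.png",cv2.resize(c["img"][y0:y0+100,x0:x0+120],(720,600),interpolation=cv2.INTER_CUBIC))
    for ctr,th,nr,pz in(((494,-135),31,near[n][0],38.8),((478,215),73,near[n][1],80)):
        m=(np.hypot(X[...,0]-ctr[0],X[...,1]-ctr[1])<75)&(z>th)&(z<100)
        mm,ct=big(m,nr); print(n,np.median(z[mm]).round(1),mm.sum(),X[mm][:,:2].mean(0).round(1),rect(plane(c,ct,pz)))
    if n=="top":
        P0=cloud(pickle.load(open("top0.pkl","rb")))[...,2]
        q=lambda r:np.median(z[(np.hypot(X[...,0]-495,X[...,1]+128.5)<r[1])&(np.hypot(X[...,0]-495,X[...,1]+128.5)>=r[0])])
        print("mark zone",q((0,13)),"ring",q((26,29)))
E
```

```text
time: 16.25
eef_pos: [484.2, 222.2, 266.6]
tool_rot: [0.261, 1.549, -0.254]
wrist_force: [0.7, 0.0, 0.1]
gripper_width: 55.7
time: 16.85
eef_pos: [416.0, 450.9, 266.2]
tool_rot: [0.255, 1.554, -0.243]
wrist_force: [-0.0, -0.2, 0.3]
gripper_width: 55.8
top 37.3 745 [ 494.4 -129.2] (array([ 494.4, -128.9]), 87.0, 60.5, -22.6)
top 80.2 124 [482. 220.] (array([482.1, 219.8]), 39.1, 20.7, -19.8)
mark zone 35.46534439886318 ring 38.174687608428485
side 36.9 546 [ 493.3 -128. ] (array([ 493.8, -128.3]), 87.4, 73.1, -24.5)
side 80.4 53 [482.9 218.8] (array([481.7, 215.6]), 38.8, 27.6, -10.4)
```

View pics/side6.png

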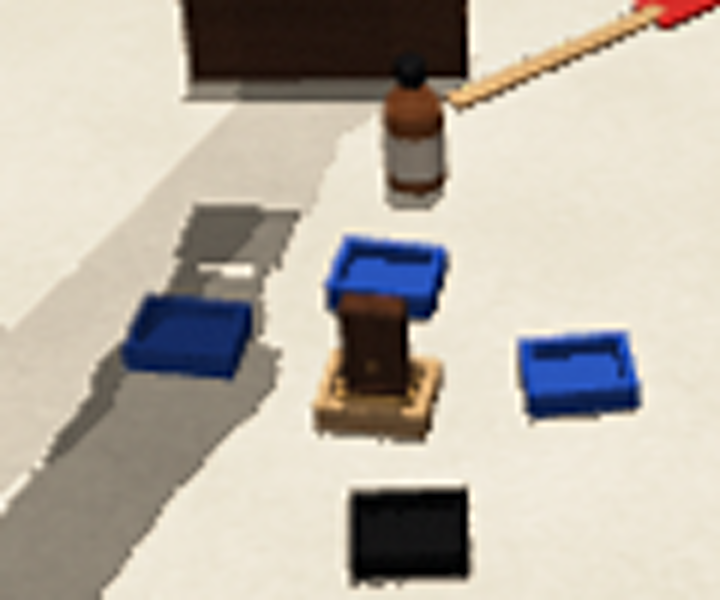

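View pics/top6.png

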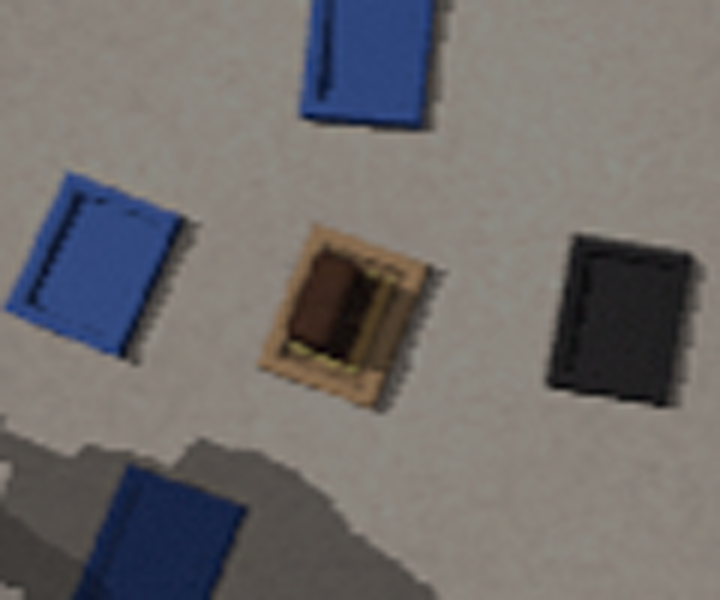

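The stamp stands upright in its wooden caddy (side crop (375,345), top crop (330,300)), as at the start. The bar has not moved, and the mark reads about 2.7 mm deep. I'll hand in.

```bash
python3 -c "
from plant import *
print(job_done(), read_state()['time'])"
```

```text
the job is handed in; nothing more can be done
the job is handed in; nothing more can be done
```

I stamped the bar, put the stamp back in its wooden caddy, and handed the job in at about 17 s of the 62 s allowed. The hand-in gives no verdict.

- **Press:** held for about 1 s at 15.5–16 N net, with the gripper upright to about 0.1° and lined up with the bar to about 0.1°. I then lifted straight off. The force implies a mark about 2.2–2.5 mm deep, and the top-camera depth image gives about 2.7 mm, which is noisy.
- **Bar:** its centre in the top view stayed within about 0.3 mm of where it started. The side view gave about 1 mm, within its noise.
- **Stamp:** it stands upright in the caddy with its top at the starting height, and within about 0.5 mm of its starting position in the top view. The side view differs by up to 1 mm. The gripper is open and well clear.
- **Not checked:**
  - While pressing, both cameras were blocked by the gripper, so I placed the stamp by calibration. The later picture shows the mark about centred.
  - I did not re-measure the other bars, the bottle or the scraper; the arm's path kept away from them.

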